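Unpin and open the malt mill guard

TASK

Open up the bench malt mill for cleaning. With the guard still down, draw the locking pin out of the mill's lugs and park it in the notches of the pin rest, shank lying down on the bottom of both notches, and let go of it. Then swing the guard up and over and set it gently back against its stop, without letting it fall either way; leave everything else on the bench where it stands.

Things in the scene. Friction and masses are not known exactly. Their poses are not given: they have to be found in the camera images.
- mill: fixed bench malt mill: grey open-topped box 200 (its x) x 150 (y) x 120 mm high, two steel rolls inside, flat aluminium guard on top. Origin: centre of its underside on the bench, z up. Guard hinged along the -y top edge; pin lugs and guard handle stand out from the +y side. Two stop arms behind the hinge rise to 180 mm, 135 mm from the origin towards -y.
- bore (a point): centre of the pin bore, at (-29.5, 125, 98) mm in the mill's frame, axes as the mill's. The bore runs along the mill's x: two fixed 8 mm lugs with 13 mm holes span -45 to -14 mm in the mill's x, the guard's 8 mm tab (16 mm hole) between them. The pin comes out towards the mill's -x.
- pin: loose locking pin, 70 g: steel shank 10 mm dia. x 62 mm, flange 24 mm dia. x 4 mm, black cylindrical knob 20 mm dia. x 36 mm. Origin: on the axis at mid shank; +x to the tip (+31 mm), knob from -35 to -71 mm. At the start level through lugs and tab, knob towards the mill's -x, 40 mm clear of the mill's side, up to 8 mm short of home; drawing it 55 mm frees it.
- pin_knob (a point): centre of the pin's knob, on the pin's axis, 53 mm from the pin's origin; axes as the pin's (they roll with it)
- pin_tip (a point): end of the pin's tip, 31 mm from the pin's origin; axes as the pin's
- rest: pin rest, steel bracket fixed to the bench: foot 80 (its x) x 70 x 8 mm, two upright cheeks 10 mm thick centred at x = -16 and +16 mm, 54 mm wide, 80 mm high, each with an open-topped notch 14 mm wide, mouth flared to 26, floor 60 mm above the bench. Origin: centre of its underside, z up. The pin lies along its x in both notches, knob at either end.
- rest_seat (a point): where the axis of a parked pin's shank runs: midway between the two cheeks, 65 mm above the bench (5 mm above the notch floors); axes as the rest's. A pin parked well has its origin here within 14 mm along x.
- guard (a joint): guard hinge angle, rad: 0 shut, grows as it swings up, 1.95 against the back stop. Light 0.4 kg guard with hardly any friction: it falls shut below about 1.55 and falls back onto the stop above about 1.6; it does not stay on its own in between.
- guard_hinge (a point): middle of the hinge line, at (0, -75, 120) mm in the mill's frame, fixed to the mill, axes as the mill's; the guard turns about its x axis, from +y (shut) through up to beyond vertical towards -y
- guard_handle (a point): middle of the guard's handle: level round bar 10 mm dia., 80 mm long along the mill's x, on two 50 mm arms, 45 mm clear of the guard's edge. Shut, it is 50 mm along x, 200 mm along y and 4 mm above the hinge point, 124 mm above the bench; it swings with the guard at 200 mm radius and its axes turn with it.
- caddy: bystander: grey open box 90 x 75 x 70 mm with pens standing in it to 125 mm; origin under its centre
- flask: bystander: steel bottle with black cap, 84 mm diameter, 230 mm high; origin under its centre
- mug: bystander: blue mug, 84 mm diameter, 95 mm high; origin under its centre
- cylinder_jar: bystander: clear measuring cylinder on a round foot, foot 72 mm, tube 40 mm diameter, 204 mm high; origin under its centre
- tape: bystander: roll of white tape, 90 mm diameter, 24 mm high, lying flat; origin under its centre
- brush: bystander: hand brush lying on the bench between robot and mill; origin under its middle
- jar: bystander: amber jar, 60 mm diameter, 80 mm high; origin under its centre
Mind the look-alikes: they are no part of the job. What is meant by the pin is not turquoise, and is the smaller of those in its own colour.

How it is judged:
By the outcome, as a careful person would: the job done as asked, in the order asked, and still so for the second after the job is handed in, with the robot touching nothing.
It also fails if it takes over 67 s, if anything falls off the work surface, if the arm or the gripper's body presses on something with over 40 N, if the wrist force passes 120 N, or if a joint passes its speed limit or range.

ROBOT

A 7-joint arm with a two-finger parallel gripper is mounted at the origin on the work surface. World frame = base frame: x ahead of the robot, y to its left, z up, the work surface at z = 0. Lengths are in m, angles in rad, forces in N, time in s.
With the tool pointing down it reaches from about 0.4 to 0.85 m from the base axis. Payload 4.4 kg.
Tool frame: the origin (TCP) lies between the finger pads; the fingertips stand 22 mm ahead of it and the grasp point (between the pads) lies 3 mm ahead of it (nose_length is the distance from the TCP to the fingertips, in m); z points along the fingers, y is the line along which they close (so a half turn about z gives the same grasp; the last joint's range is limited). The gripper opens to 94 mm and grips with 3 to 60 N. Pads are 16 mm wide; open, the fingers measure 119 mm over their backs; the gripper's body (75 mm by 177 mm) begins 78 mm behind the grasp point.
Start: joints at [1.04, 0.628, 0.038, 1.517, -0.027, 0.996, -0.02], TCP at [0.291, -0.581, 0.227] pointing down, gripper open.
Joint ranges: [-3.06, 3.06], [-0.37, 2.12], [-1.25, 1.32], [0.18, 2.47], [-1.1, 4.24], [0.23, 1.98], [-2.94, 2.94]. Speed limits (rad/s): [2.57, 2.57, 3.14, 3.14, 3.14, 3.14, 3.14].

INTERFACE

Orientations are given as [roll, pitch, yaw] about the fixed x, y, z axes, in that order (R = Rz(yaw) Ry(pitch) Rx(roll)).
In Python, from workcell import * gives the robot as it stands.
- The arm moves only by the tool move_arm, never from a script. Its argument "series" is a list of rows, each an object with "slide": the shift along the tool's x, y, z in cm, a list of three; "yaw": the turn about the tool's z in units of 10 degrees (1.0 is 10 degrees). In form: [{"slide": [x, y, z], "yaw": yaw}, ...]. A call has 1 to 12 rows; each row shifts and turns the commanded pose from where the row before left it, along the tool's axes as they then stand; what a row does not reach is not made up. A row lasts 1/8 s, in which the tool goes at most 62.5 mm and 10.7 degrees, less where a joint would pass 70% of its speed; a pose out of reach is approached as far as the arm can. A call with a gripper value outside its range is refused whole. "gripper" is the finger opening in cm, from 0 to 9.4, set as the call begins (left out, the last holds). The fingers move at their own pace and stop on an object; the grip force is fixed at half the most. Time passes only in rows, so rows that do not move let the fingers close. It gives the time, the measured TCP pose, the force, the opening and the grip force at its end, in the units of the state.
- sense(): the state, without advancing time (a new reading comes with each control period).
- snapshot(name): name is "scene" or "top"; returns the picture (384x512x3 uint8, red, green, blue); there is no depth.
- camera_params(name): a dict with "fov_y" (degrees; the focal length in pixels is half the picture's height over the tangent of half this angle, whatever the lens; pixels are square), "cx", "cy" (the principal point, pixels), "origin" and "attitude" of the camera in the world. Camera axes: x right, y up, looking along -z (the intrinsics and any distortion apply to the point x, -y, -z); pixel columns grow to the right and rows downward; lengths in m; the calibration is good to about 2 mm. A picture is of the moment at which its call begins. camera_params takes no time and is no camera call.
- close_job(): hands the job in; it is judged then, once.
The state is a dict: "clock": time; "joints": joint angles; "joint_vel": joint speeds; "joint_torque": joint torques, N m; "eef_pos": TCP position; "eef_rot": TCP orientation; "force": force on the tool from outside, world axes, zero at the start; "wrist_torque": the same for the moment, N m; "finger_gap": opening from 0.0 (shut) to 1.0 (fully open); "gripper_force": force on a finger pad.
Only numpy, scipy, OpenCV 4.12 (cv2) and the standard library are available. Lean on these libraries where they do the work, as an engineer would, in place of code of your own. Each camera call takes 0.05 s, during which the arm holds its last target. There are 200 camera calls.

## Working session

There is one attempt and no reset: what is moved stays moved. The work goes in short steps, Python scripts to look and compute and a tool call to move; the robot and the scene stay as the last step left them, time stands still between calls to the robot, and variables do not carry over. Pictures are saved under pics/ and viewed, at most 10 in all, crops included, and the job is handed in when it is done.

Besides the shell and the picture viewer there is one more tool, called after ">>>" by a JSON object that holds its "op" and its "data". move_arm: Moves the arm, as the interface text tells. Its arguments: {"type":"object","properties":{"series":{"type":"array","items":{"type":"object","properties":{"slide":{"type":"array","items":{"type":"number"}},"yaw":{"type":"number"}}}},"gripper":{"type":"number"}},"required":["series"]}

```bash
mkdir -p pics; python3 - <<'E'
from workcell import *
import cv2
for n in("scene","top"):
    cv2.imwrite(f"pics/{n}0.png",cv2.resize(snapshot(n)[:,:,::-1],(800,600),interpolation=cv2.INTER_CUBIC)); print(n,camera_params(n))
print(sense())
E
```

```text
scene {'fov_y': 46.21645326067885, 'cx': 252.80507385850507, 'cy': 194.02973424387133, 'origin': array([0.95426649, 0.60036898, 0.89340763]), 'attitude': array([0.75413626, 0.01336769, 2.55881877])}
top {'fov_y': 44.187975806309495, 'cx': 258.1416150986762, 'cy': 192.8569641099242, 'origin': array([ 0.340427  , -0.01921476,  1.3002962 ]), 'attitude': array([ 0.19099926,  0.00576175, -1.55685403])}
{'clock': 0.1, 'joints': array([ 1.04018766,  0.62920688,  0.03844667,  1.5182077 , -0.02699701,
        0.99629698, -0.02003841]), 'joint_vel': array([-0.00063524, -0.00131866, -0.00068239, -0.00177651, -0.00044001,
       -0.00311873, -0.00163568]), 'joint_torque': array([ 2.58275752e-03, -5.50793195e+01,  1.14753306e+00, -1.87118930e+01,
       -5.21309953e-02,  1.90934516e-02,  3.27809596e-05]), 'eef_pos': array([ 0.29115469, -0.58055513,  0.22669566]), 'eef_rot': array([-3.13999171e+00,  1.57452853e-05,  4.64771718e-01]), 'force': array([ 0.27739505, -0.17925191,  0.57113327]), 'wrist_torque': array([0.04656826, 0.02187314, 0.04196112]), 'gripper_force': 0.0, 'finger_gap': 1.0034618364003098}
```

View pics/scene0.png

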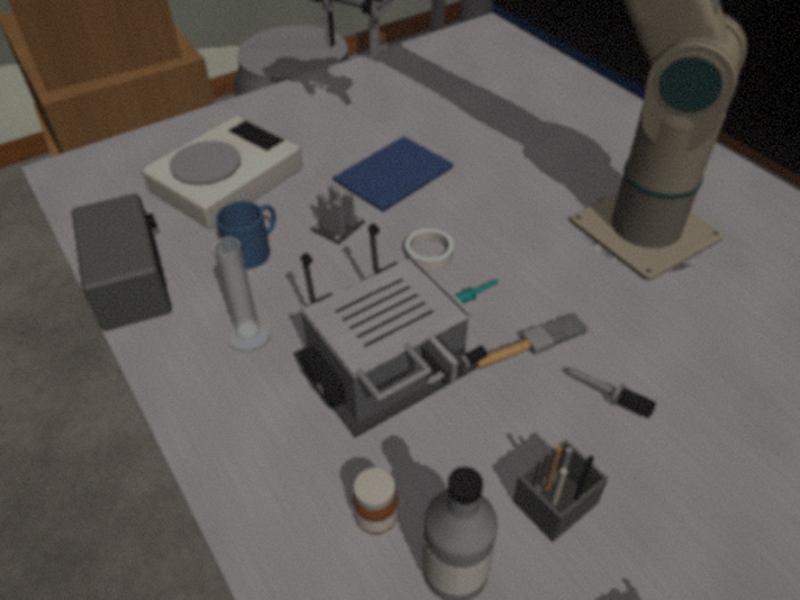

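View pics/top0.png

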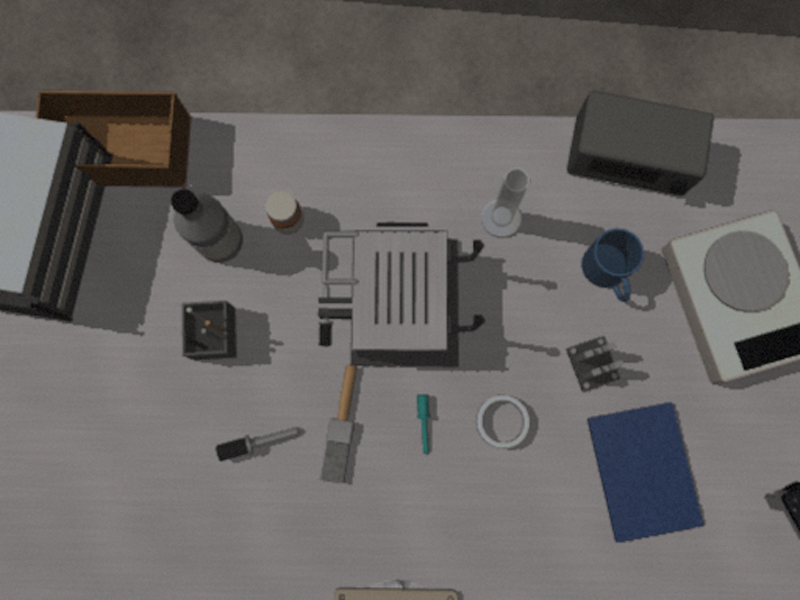

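```bash
cat > h.py <<'E'
from workcell import *
import numpy as np, cv2
from scipy.spatial.transform import Rotation as Ro
def cam(n):
    p=camera_params(n); return p,Ro.from_euler('xyz',p['attitude']).as_matrix(),192/np.tan(np.radians(p['fov_y']/2))
def ray(n,u,v):
    p,R,f=cam(n); d=R@np.array([(u-p['cx'])/f,-(v-p['cy'])/f,-1]); return p['origin'],d/np.linalg.norm(d)
def plane(n,u,v,z):
    o,d=ray(n,u,v); return o+d*(z-o[2])/d[2]
def tri(a,b):
    (o1,d1),(o2,d2)=ray("top",*a),ray("scene",*b)
    s=np.linalg.lstsq(np.c_[d1,-d2],o2-o1,rcond=None)[0]
    p,q=o1+s[0]*d1,o2+s[1]*d2; return (p+q)/2,np.linalg.norm(p-q)
def proj(n,P):
    p,R,f=cam(n); c=R.T@(np.array(P)-p['origin']); return np.array([p['cx']-f*c[0]/c[2],p['cy']+f*c[1]/c[2]])
def crops(name,L,s=3):  # L: (img,u0,v0) 4 panels of 400x300
    T=[]
    for n,u,v in L:
        w,h=400//s,300//s
        im=snapshot(n)[v:v+h,u:u+w,::-1]; im=cv2.convertScaleAbs(im,alpha=1.5,beta=15)
        T.append(cv2.resize(im,(400,300),interpolation=cv2.INTER_CUBIC))
    cv2.imwrite(f"pics/{name}.png",np.vstack([np.hstack(T[i:i+2]) for i in range(0,len(T),2)]))
E
python3 -c "
from h import *
crops('c1',[('top',190,140),('top',330,190),('scene',180,150),('scene',160,95)])
for z in(.124,): print([plane('top',u*.64,v*.64,z).round(3) for u,v in((356,231),(447,231),(352,349),(447,349),(340,258))])
print(tri((325*.64,332*.64),(475*.64,356*.64)))"
```

```text
[array([0.685, 0.071, 0.124]), array([ 0.687, -0.08 ,  0.124]), array([0.489, 0.072, 0.124]), array([ 0.491, -0.08 ,  0.124]), array([0.639, 0.096, 0.124])]
(array([0.51701805, 0.12141448, 0.09938043]), np.float64(0.007100959187991232))
```

View pics/c1.png

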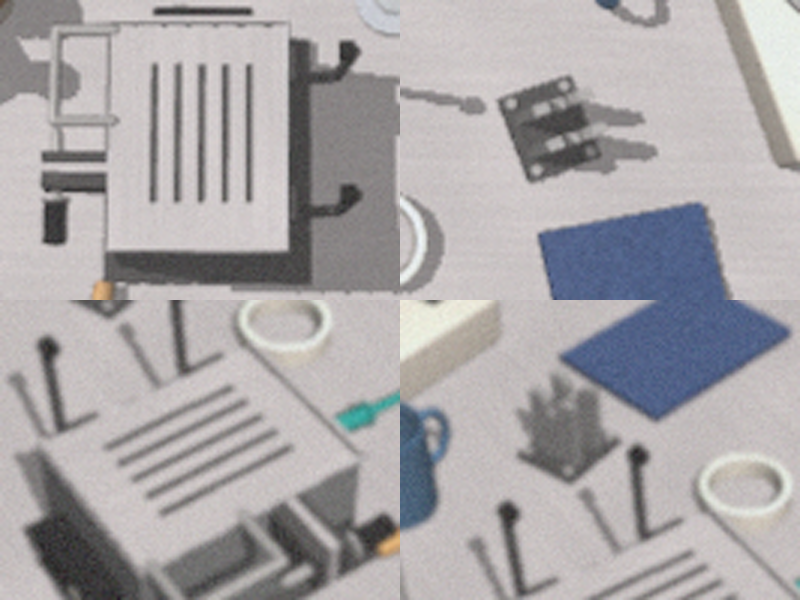

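```bash
python3 -c "
from h import *
T=lambda u,v,u0,v0:(u0+u/3.008,v0+v/3)
print('knob top', [plane('top',*T(u,v,190,140),.1).round(4) for u,v in((43,220),(67,220),(55,198),(55,243))])
f=[plane('top',*T(u-400,v,330,190),.008)for u,v in((499,98),(572,76),(603,154),(534,182))]
f=np.array(f);print(f.round(4),f.mean(0),np.degrees(np.arctan2(f[0,1]-f[3,1],f[0,0]-f[3,0])),np.degrees(np.arctan2(f[1,1]-f[2,1],f[1,0]-f[2,0])),np.degrees(np.arctan2(-(f[1,0]-f[0,0]),f[1,1]-f[0,1])))
print('handle',[plane('top',*T(u,v,190,140),.127).round(4) for u,v in((54,28),(54,120))])
im=snapshot('top');hs=cv2.cvtColor(im,cv2.COLOR_RGB2HSV)
m=(im.max(2)<70).astype('u1')[200:225,195:222]
for r in m: print(''.join('.#'[x] for x in r))
print(im[212,200:218].max(1))
" | sed 's/u1/u1/'
```

```text
knob top [array([0.5171, 0.1283, 0.1   ]), array([0.5174, 0.1078, 0.1   ]), array([0.5363, 0.1187, 0.1   ]), array([0.4975, 0.1174, 0.1   ])]
[[ 0.5105 -0.2971  0.008 ]
 [ 0.5317 -0.3644  0.008 ]
 [ 0.4606 -0.3897  0.008 ]
 [ 0.4344 -0.3265  0.008 ]] [ 0.48429246 -0.34444438  0.008     ] 21.120972262477633 19.593474734259402 -162.50903016926245
handle [array([0.6796, 0.1215, 0.127 ]), array([0.5988, 0.1187, 0.127 ])]
.........##################
.........##################
.........##################
..........#################
...........................
...........................
...............##..........
..........#######..........
..........#######..........
..........#######..........
..........#######..........
..........#######..........
..........#######..........
..........#######..........
..........#######..........
..........#######..........
..........#######..........
..........#######..........
..........#######..........
.........########..........
.........########..........
.............#.............
...........................
...........................
...........................
[126 128 126 119  78  32  32  30  25  29  31  48  96 125 128 125 124 125]
```

>>> {"op": "move_arm", "data": {"series": [{"slide": [0,0,0],"yaw": 0.9},{"slide": [0,0,0],"yaw": 0.9},{"slide": [0,0,0],"yaw": 0.86},{"slide": [0,0,0],"yaw": 0}], "gripper": 4.5}}

```text
clock: 0.85
eef_pos: [0.2915, -0.5809, 0.2274]
eef_rot: [3.142, 0.0, 0.002]
force: [0.4, -0.0, -0.0]
finger_gap: 0.61
gripper_force: 0.0
```

>>> {"op": "move_arm", "data": {"series": [{"slide": [1,-3,0],"yaw": 0},{"slide": [2,-5.5,0],"yaw": 0},{"slide": [2,-6,0],"yaw": 0},{"slide": [2,-6,0],"yaw": 0},{"slide": [2,-6,0],"yaw": 0},{"slide": [2,-6,0],"yaw": 0},{"slide": [2,-6,0],"yaw": 0},{"slide": [2,-6,0],"yaw": 0},{"slide": [2,-6,0],"yaw": 0},{"slide": [2,-6,0],"yaw": 0},{"slide": [2,-6,0],"yaw": 0},{"slide": [1.2,-5.5,0],"yaw": 0}], "gripper": 3.5}}

```text
clock: 2.35
eef_pos: [0.5118, 0.0951, 0.2278]
eef_rot: [-3.141, -0.001, 0.005]
force: [1.2, 0.1, -0.6]
finger_gap: 0.376
gripper_force: 0.0
```

>>> {"op": "move_arm", "data": {"series": [{"slide": [0,-2.05,0],"yaw": 0},{"slide": [0,0,1],"yaw": 0},{"slide": [0,0,0],"yaw": 0}]}}

```text
clock: 2.72
eef_pos: [0.5101, 0.1113, 0.2165]
eef_rot: [3.14, 0.002, -0.0]
force: [0.0, 0.2, 0.1]
finger_gap: 0.374
gripper_force: 0.0
```

>>> {"op": "move_arm", "data": {"series": [{"slide": [0.4,-0.8,1],"yaw": 0},{"slide": [0,0,3],"yaw": 0},{"slide": [0,0,3],"yaw": 0},{"slide": [0,0,2],"yaw": 0},{"slide": [0,0,0],"yaw": 0}]}}

```text
clock: 3.35
eef_pos: [0.514, 0.1203, 0.1259]
eef_rot: [3.141, 0.003, -0.0]
force: [0.2, 0.7, 0.3]
finger_gap: 0.371
gripper_force: 0.0
```

```bash
python3 -c "
from h import *
crops('c2',[('top',170,170),('scene',250,180)],3)
s=sense();print(s['eef_pos'],s['force'])"
```

```text
[0.51539049 0.12082512 0.12770249] [ 0.69009395 -0.32940314  0.46296059]
```

View pics/c2.png

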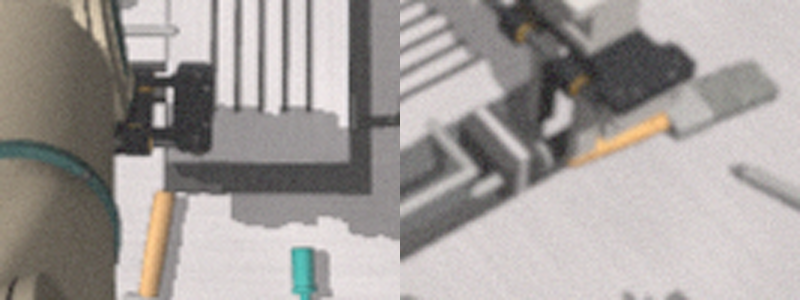

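The hand sits over the knob (top panel about (165,90), scene panel about (600,100)), with the fingers beside the lugs. Going down.

>>> {"op": "move_arm", "data": {"series": [{"slide": [0,0,0.9],"yaw": 0},{"slide": [0,0,0.9],"yaw": 0},{"slide": [0,0,0.7],"yaw": 0},{"slide": [0,0,0],"yaw": 0}]}}

```text
clock: 3.95
eef_pos: [0.5144, 0.1211, 0.1018]
eef_rot: [3.141, 0.001, 0.001]
force: [0.3, 0.1, -0.1]
finger_gap: 0.368
gripper_force: 0.0
```

>>> {"op": "move_arm", "data": {"series": [{"slide": [0,0,0],"yaw": 0},{"slide": [0,0,0],"yaw": 0},{"slide": [0,0,0],"yaw": 0},{"slide": [0,0,0],"yaw": 0}], "gripper": 1.6}}

```text
clock: 4.45
eef_pos: [0.5151, 0.1212, 0.1027]
eef_rot: [-3.141, -0.001, 0.001]
force: [-0.4, 0.0, 0.5]
finger_gap: 0.206
gripper_force: 30.0
```

>>> {"op": "move_arm", "data": {"series": [{"slide": [-0.4,0,0],"yaw": 0},{"slide": [-0.6,0,0],"yaw": 0},{"slide": [-0.6,0,0],"yaw": 0},{"slide": [0,0,0],"yaw": 0}]}}

```text
clock: 4.95
eef_pos: [0.4977, 0.1212, 0.1024]
eef_rot: [3.141, 0.002, 0.001]
force: [-0.7, -0.1, 0.2]
finger_gap: 0.205
gripper_force: 30.0
```

>>> {"op": "move_arm", "data": {"series": [{"slide": [-0.8,0,0],"yaw": 0},{"slide": [-0.8,0,0],"yaw": 0},{"slide": [-0.8,0,0],"yaw": 0},{"slide": [-0.8,0,0],"yaw": 0},{"slide": [-0.8,0,0],"yaw": 0},{"slide": [-0.8,0,0],"yaw": 0},{"slide": [-0.8,0,0],"yaw": 0},{"slide": [-0.8,0,0],"yaw": 0},{"slide": [-0.8,0,0],"yaw": 0},{"slide": [0,0,0],"yaw": 0}]}}

```text
clock: 6.2
eef_pos: [0.4261, 0.1211, 0.1025]
eef_rot: [3.141, 0.001, 0.001]
force: [0.4, -0.5, -0.8]
finger_gap: 0.205
gripper_force: 30.0
```

>>> {"op": "move_arm", "data": {"series": [{"slide": [0,0,-2],"yaw": 0},{"slide": [0,0,-4],"yaw": 0},{"slide": [0,0,-4],"yaw": 0},{"slide": [0,0,-2],"yaw": 0},{"slide": [0,0,0],"yaw": 0}]}}

```text
clock: 6.82
eef_pos: [0.4281, 0.1215, 0.2237]
eef_rot: [-3.14, -0.004, 0.0]
force: [-0.2, -0.5, -1.3]
finger_gap: 0.203
gripper_force: 30.0
```

```bash
python3 -c "
from h import *
crops('c3',[('top',150,180),('scene',230,120)],3)
s=sense();print(s['eef_pos'],s['force'],s['finger_gap'])"
```

```text
[0.42661488 0.12108745 0.22193126] [ 0.07866433  0.44316194 -1.17820166] 0.20467766104584637
```

View pics/c3.png

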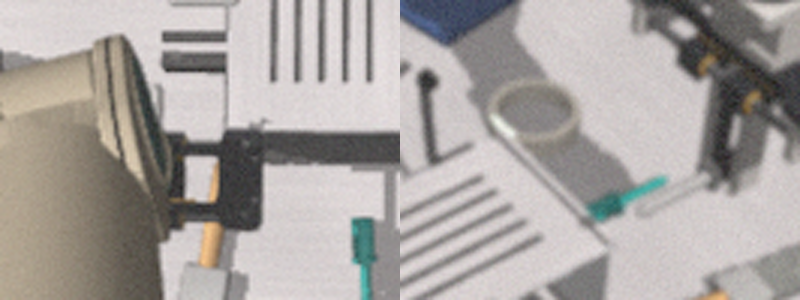

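```bash
python3 -c "
from h import *
x,y,z=sense()['eef_pos'];z-=.003
print('pred tip',proj('scene',[x+.002+.084,y,z]),'tip-5deg',proj('scene',[x+.086,y,z-.0073]),'knobend',proj('scene',[x+.02,y,z]))
im=snapshot('scene');g=cv2.cvtColor(im,cv2.COLOR_RGB2HSV)
for v in range(176,194,2): print(v,im[v,300:345,:].max(1))
"
```

```text
pred tip [307.90149899 190.14244827] tip-5deg [307.63531114 192.56635658] knobend [332.45253434 177.53369318]
176 [ 84  79  79  84  90 102 120 127 130 129 133 131 125 129 132 130 132 130
 127 134 124 126 129 130 129 130 129 123  97  78  62  65  72  67  64  55
  43  37  24  40  50  52  58  63  71]
178 [ 75  80  82  82  83  87 106 119 128 130 129 123 126 122 113 109 117 119
 121 124 123 129 130 126 128 124 120 117 108 105 108 112 101  78  61  60
  54  35  29  39  56  62  68  83  96]
180 [ 81  81  81  78  81  81  86 105 118 116 113 108 108 104 103 106 106 109
 109 116 126 123 120 115 114 117 118 118 119 119 114 112  96  79  63  64
  72  65  61  58  59  61  76  89 105]
182 [ 81  82  80  75  78  76  80  81  85  93  98 103 107 101 107 106 105 103
 112 115 112 112 118 113 121 118 113 109 111 106 105  93  78  66  69  82
  97 113 104  89  70  67  80  96 108]
184 [ 63  70  71  73  73  87  89  98 107 107 106 109 100 108 107 112 113 114
 114 117 119 115 114 115 113 111 113 114 122 123 124 124 120 109 111 120
 125 123 111  95  84  92 101 117 124]
186 [ 63  58  57  67  81  93 103 105 103 110 114 112 111 112 116 117 118 117
 115 114 107 110 112 116 120 124 130 133 130 135 134 129 130 130 130 131
 131 131 129 127 124 129 129 129 128]
188 [ 64  59  60  69  87 102 117 121 117 111 112 113 117 119 119 111 112 110
 109 107 116 117 123 132 126 132 129 128 129 131 131 131 129 132 129 133
 130 130 129 133 132 133 130 134 129]
190 [ 57  56  55  73  92 113 125 123 112 104 104 107 110 106 109 107 116 119
 126 127 130 125 128 126 128 131 128 130 129 131 132 126 133 132 127 133
 133 130 128 130 133 129 131 132 135]
192 [ 86  98 104 109 118 126 127 127 123 115 112 109 116 120 125 125 132 128
 126 131 128 131 127 130 130 126 129 127 130 131 132 131 128 131 132 132
 132 131 128 131 128 130 131 132 129]
```

```bash
python3 -c "
from h import *
crops('c4',[('top',355,208),('scene',191,110)],8)"
```

```text
(no output)
```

View pics/c4.png

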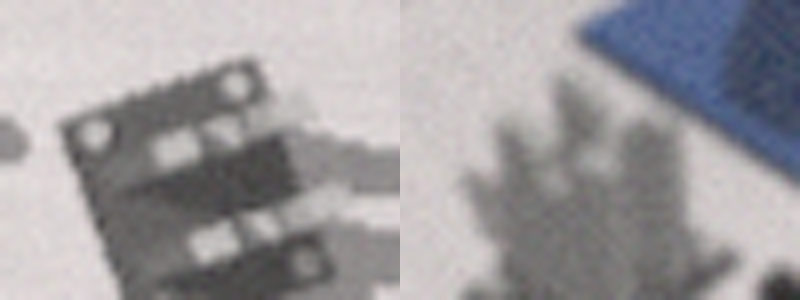

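```bash
python3 -c "
from h import *
T=lambda u,v:(355+u/8,208+v*37/300)
for nm,L,z in(('tops mid',((230,125),(270,220)),.08),('gap',((226,132),(262,226)),.075),('tops ends1',((152,150),(308,102)),.08),('ends2',((190,243),(350,197)),.08),('foot',((62,122),(252,60),(336,268)),.008)):
  P=[plane('top',*T(*p),z) for p in L]; d=P[0]-P[1]
  print(nm,[p.round(4) for p in P],'mid',((P[0]+P[1])/2).round(4),np.degrees(np.arctan2(d[1],d[0])).round(1),np.linalg.norm(d).round(4))
P=[plane('top',*T(*p),.008) for p in((62,122),(252,60),(336,268))]
print('c from diag',(P[0]+P[2])/2)
# scene predictions of the notches for comparison
c=np.array([.4843,-.3444]);a=np.radians(19.5);ex=np.array([np.cos(a),np.sin(a)])
for s in(-16,16): print(proj('scene',[*(c+ex*s/1e3),.06]), proj('top',[*(c+ex*s/1e3),.06]))
"
```

```text
tops mid [array([ 0.4998, -0.3355,  0.08  ]), array([ 0.4695, -0.3473,  0.08  ])] mid [ 0.4847 -0.3414  0.08  ] 21.3 0.0325
gap [array([ 0.4982, -0.3354,  0.075 ]), array([ 0.4681, -0.346 ,  0.075 ])] mid [ 0.4831 -0.3407  0.075 ] 19.3 0.0318
tops ends1 [array([ 0.4914, -0.31  ,  0.08  ]), array([ 0.5075, -0.361 ,  0.08  ])] mid [ 0.4995 -0.3355  0.08  ] 107.5 0.0535
ends2 [array([ 0.4619, -0.3213,  0.08  ]), array([ 0.4772, -0.3733,  0.08  ])] mid [ 0.4695 -0.3473  0.08  ] 106.4 0.0543
foot [array([ 0.5094, -0.2966,  0.008 ]), array([ 0.5315, -0.3625,  0.008 ]), array([ 0.4613, -0.3884,  0.008 ])] mid [ 0.5205 -0.3296  0.008 ] 108.5 0.0695
c from diag [ 0.48537441 -0.34254365  0.008     ]
[216.8104214  126.20967625] [387.67397533 236.04780201]
[209.74311794 131.73422241] [383.17223479 224.54681413]
```

>>> {"op": "move_arm", "data": {"series": [{"slide": [0,3,0],"yaw": 0},{"slide": [0,5,0],"yaw": 0},{"slide": [0,5,0],"yaw": 0},{"slide": [0,5,0],"yaw": 0},{"slide": [0,5,0],"yaw": 0},{"slide": [0,5,0],"yaw": 0},{"slide": [0.6,5,0],"yaw": 0},{"slide": [0,5,0],"yaw": 0},{"slide": [0,5,0],"yaw": 0},{"slide": [0,5,0],"yaw": 0},{"slide": [0,0,0],"yaw": -0.95},{"slide": [0,0,0],"yaw": -0.95}]}}

```text
clock: 8.57
eef_pos: [0.4323, -0.3593, 0.2209]
eef_rot: [-3.14, 0.002, 0.336]
force: [0.5, -0.2, -0.6]
finger_gap: 0.205
gripper_force: 30.0
```

>>> {"op": "move_arm", "data": {"series": [{"slide": [0,0,3],"yaw": 0},{"slide": [0,0,3],"yaw": 0},{"slide": [0,0,1.5],"yaw": 0},{"slide": [0,0,0],"yaw": 0},{"slide": [0,0,0],"yaw": 0}]}}

```text
clock: 9.2
eef_pos: [0.4337, -0.3593, 0.1481]
eef_rot: [3.14, -0.001, 0.332]
force: [0.1, -0.3, -0.5]
finger_gap: 0.206
gripper_force: 30.0
```

>>> {"op": "move_arm", "data": {"series": [{"slide": [0,0,2],"yaw": 0},{"slide": [0,0,2],"yaw": 0},{"slide": [0,0,1],"yaw": 0},{"slide": [0,0,0],"yaw": 0},{"slide": [0,0,0],"yaw": 0}]}}

```text
clock: 9.82
eef_pos: [0.4337, -0.3593, 0.0983]
eef_rot: [3.14, -0.001, 0.332]
force: [-0.6, 0.5, 0.2]
finger_gap: 0.206
gripper_force: 30.0
```

```bash
python3 -c "
from h import *
crops('c5',[('top',350,202),('scene',191,100)],6)
s=sense();print(s['eef_pos'],s['force'])
x,y,z=s['eef_pos'];a=s['eef_rot'][2];e=np.array([np.cos(a),np.sin(a)])
for d in(.024,.055,.086):
  for n in('top','scene'): print(d,n,proj(n,[x+e[0]*d,y+e[1]*d,z-.003]))"
```

```text
[ 0.43363961 -0.35921601  0.09828744] [-0.40686523 -0.10534927 -0.63291848]
0.024 top [392.16973672 239.73172162]
0.024 scene [219.47393558 114.7627054 ]
0.055 top [387.74613354 228.19755082]
0.055 scene [212.49230357 120.01498629]
0.086 top [383.36367911 216.77067191]
0.086 scene [205.32935199 125.40367387]
```

View pics/c5.png

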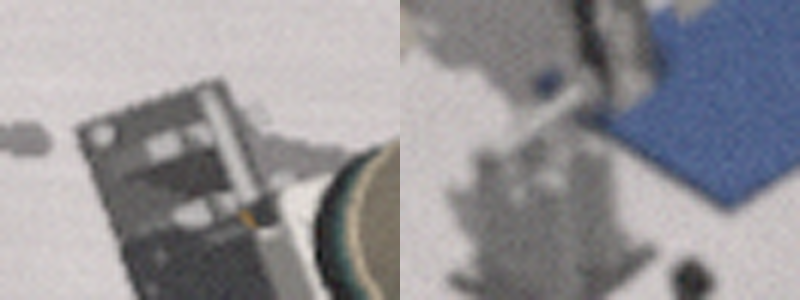

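```bash
python3 -c "
from h import *
im=np.mean([cv2.cvtColor(snapshot('top'),cv2.COLOR_RGB2GRAY).astype(float) for _ in range(4)],0)
print('rows cols 378..398')
s=sense();x,y,z=s['eef_pos'];a=s['eef_rot'][2];n=np.array([-np.sin(a),np.cos(a)])
for v in range(215,236,2): 
  r=im[v,376:400]; print(v,r.astype(int))
"
```

```text
rows cols 378..398
215 [125 124 124 124 124 124 116 101  98  85  84 108 123 122 124 123 123 123
 123 123 122 121 122 123]
217 [115  98  97  81  65  64  66  90  94  81  61  77 107 122 123 124 122 122
 122 121 123 123 123 123]
219 [ 53  54  52  53  52  51  61  85 104 102  82  60  82 107 117 113 112 117
 122 125 124 124 125 124]
221 [ 53  54  53  54  54  54  50  69 100 114 106  79  58  70  85 108 109 110
 115 123 122 122 123 122]
223 [ 52  61  68  61  75  94 101 101  96 107 115 100  74  55  69  80  99 120
 120 124 123 124 124 123]
225 [103 109 109  91  58  67  77  94  98  85 108 113  94  63  60  79  81  79
  79  80  87  99  98  99]
227 [109 105  96  81  55  46  49  46  39  50  83 111 112  85  53  65  78  79
  77  78  80  78  79  78]
229 [ 52  41  39  36  38  37  36  38  38  38  54  91 114 108  80  51  70  78
  77  77  77  76  77  77]
231 [ 38  37  38  39  38  35  39  37  38  37  36  64 102 114 103  77  55  71
  84 102 104 103  94  76]
233 [ 45  47  38  36  39  38  38  37  37  38  37  45  75 106 114  99  71  60
  83  99 102 116 128 130]
235 [ 55  53  53  53  53  58  78  79  57  69  91 109 102  90  99  84  62  39
  47  72 109 135 135 135]
```

>>> {"op": "move_arm", "data": {"series": [{"slide": [0,-0.2,0],"yaw": 0},{"slide": [0,0,0.7],"yaw": 0},{"slide": [0,0,0.5],"yaw": 0},{"slide": [0,0,0.3],"yaw": 0},{"slide": [0,0,0],"yaw": 0}]}}

```text
clock: 10.75
eef_pos: [0.4323, -0.3568, 0.0821]
eef_rot: [-3.141, 0.0, 0.332]
force: [0.2, 0.6, -1.5]
finger_gap: 0.204
gripper_force: 30.0
```

>>> {"op": "move_arm", "data": {"series": [{"slide": [0,0,0.3],"yaw": 0},{"slide": [0,0,0.3],"yaw": 0},{"slide": [0,0,0.2],"yaw": 0},{"slide": [0,0,0],"yaw": 0}]}}

```text
clock: 11.25
eef_pos: [0.4324, -0.3569, 0.0743]
eef_rot: [-3.141, 0.0, 0.332]
force: [1.0, 0.3, 0.2]
finger_gap: 0.201
gripper_force: 30.0
```

>>> {"op": "move_arm", "data": {"series": [{"slide": [0,0,0.2],"yaw": 0},{"slide": [0,0,0.2],"yaw": 0},{"slide": [0,0,0],"yaw": 0}]}}

```text
clock: 11.62
eef_pos: [0.4325, -0.3571, 0.0706]
eef_rot: [3.141, -0.0, 0.332]
force: [-1.2, 0.8, 2.4]
finger_gap: 0.205
gripper_force: 30.0
```

>>> {"op": "move_arm", "data": {"series": [{"slide": [0,0,0.1],"yaw": 0},{"slide": [0,0,0.1],"yaw": 0},{"slide": [0,0,0],"yaw": 0},{"slide": [0,0,0],"yaw": 0}]}}

```text
clock: 12.12
eef_pos: [0.4324, -0.3571, 0.0689]
eef_rot: [3.141, -0.0, 0.332]
force: [-1.5, -0.0, 5.4]
finger_gap: 0.203
gripper_force: 30.0
```

>>> {"op": "move_arm", "data": {"series": [{"slide": [0,0,0],"yaw": 0},{"slide": [0,0,0],"yaw": 0},{"slide": [0,0,0],"yaw": 0},{"slide": [0,0,0],"yaw": 0}], "gripper": 4}}

```text
clock: 12.62
eef_pos: [0.4325, -0.3569, 0.0684]
eef_rot: [-3.141, 0.0, 0.332]
force: [1.1, 0.7, 0.3]
finger_gap: 0.426
gripper_force: 0.0
```

>>> {"op": "move_arm", "data": {"series": [{"slide": [0,0,-1],"yaw": 0},{"slide": [0,0,-3],"yaw": 0},{"slide": [0,0,-5],"yaw": 0},{"slide": [0,0,-5],"yaw": 0},{"slide": [-1,-4,-2],"yaw": 0.9},{"slide": [-1,-5,0],"yaw": 1.0},{"slide": [0,-6,0],"yaw": 0},{"slide": [0,-6,0],"yaw": 0},{"slide": [0,-6,0],"yaw": 0},{"slide": [0,-6,0],"yaw": 0},{"slide": [0,-3,0],"yaw": 0},{"slide": [0,0,0],"yaw": 0}]}}

```text
clock: 14.12
eef_pos: [0.3914, -0.0028, 0.2291]
eef_rot: [-3.141, -0.001, 0.006]
force: [0.4, 0.4, -0.1]
finger_gap: 0.425
gripper_force: 0.0
```

```bash
python3 -c "
from h import *
crops('c6',[('top',350,202),('scene',185,95)],6)
s=sense();print(s['eef_pos'],s['eef_rot'])"
```

```text
[ 0.39142014 -0.00554469  0.22889955] [ 3.14121178e+00 -7.78394995e-04  4.16795529e-04]
```

View pics/c6.png

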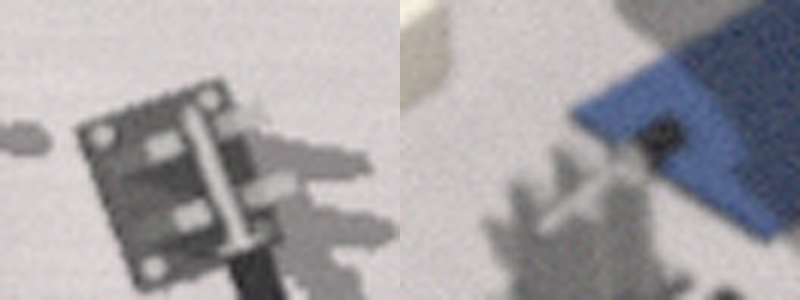

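Picture shows the pin in both notches: shank from (190,105) to flange (243,237) in the top crop. I'll check it is level.

```bash
python3 -c "
from h import *
print(tri((350+190/6.06,202+107/6),(185+142/6.06,95+222/6)))
print(tri((350+241/6.06,202+237/6),(185+228/6.06,95+158/6)))"
```

```text
(array([ 0.50920345, -0.33126432,  0.06920452]), np.float64(0.0033860299910460937))
(array([ 0.45169989, -0.34966131,  0.07129539]), np.float64(0.005818632619563605))
```

>>> {"op": "move_arm", "data": {"series": [{"slide": [2,-1,0],"yaw": 0},{"slide": [5,-2.5,0],"yaw": 0},{"slide": [5,-2.5,0],"yaw": 0},{"slide": [5,-2.5,0],"yaw": 0},{"slide": [5,-2.5,0],"yaw": 0},{"slide": [2.75,-1.65,0],"yaw": 0},{"slide": [0,0,2],"yaw": 0},{"slide": [0,0,3],"yaw": 0},{"slide": [0,0,1],"yaw": 0},{"slide": [0,0,0],"yaw": 0},{"slide": [0,0,0],"yaw": 0}]}}

```text
clock: 15.6
eef_pos: [0.6396, 0.1212, 0.1697]
eef_rot: [-3.141, -0.002, -0.0]
force: [-0.6, 0.1, 0.4]
finger_gap: 0.428
gripper_force: 0.0
```

```bash
python3 -c "
from h import *
crops('c7',[('top',160,130),('scene',200,150)],3)
s=sense();print(s['eef_pos'],s['eef_rot'],s['force'],s['joints'])"
```

```text
[0.63953783 0.12161835 0.16974694] [-3.14118962e+00 -2.16051531e-03  2.33672618e-04] [-0.02211688 -0.60174274 -0.14685119] [-0.29378922  0.6922993   0.1068459   1.57652754 -0.08870347  0.87531082
 -1.72520036]
```

View pics/c7.png

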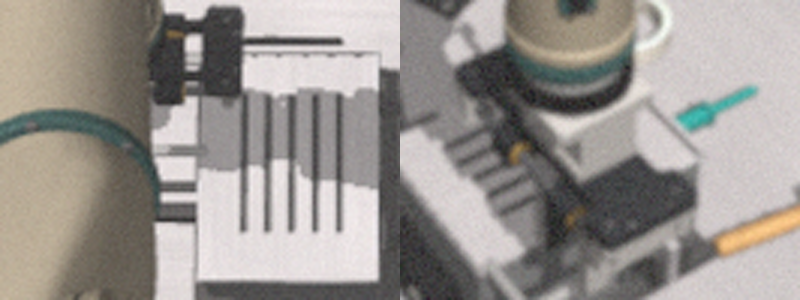

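The hand is above the guard's handle (top crop about (185,60)), clear of the guard edge. Going down and gripping.

>>> {"op": "move_arm", "data": {"series": [{"slide": [0,0,1.2],"yaw": 0},{"slide": [0,0,1.2],"yaw": 0},{"slide": [0,0,1.2],"yaw": 0},{"slide": [0,0,0.6],"yaw": 0},{"slide": [0,0,0],"yaw": 0},{"slide": [0,0,0],"yaw": 0}]}}

```text
clock: 16.45
eef_pos: [0.6391, 0.1217, 0.1268]
eef_rot: [-3.142, -0.001, 0.001]
force: [-0.3, 0.2, -0.6]
finger_gap: 0.429
gripper_force: 0.0
```

>>> {"op": "move_arm", "data": {"series": [{"slide": [0,0,0],"yaw": 0},{"slide": [0,0,0],"yaw": 0},{"slide": [0,0,0],"yaw": 0},{"slide": [0,0,0],"yaw": 0},{"slide": [0,0,0],"yaw": 0}], "gripper": 0.6}}

```text
clock: 17.08
eef_pos: [0.6388, 0.1226, 0.1267]
eef_rot: [-3.141, -0.0, 0.001]
force: [-0.4, 2.6, 0.9]
finger_gap: 0.094
gripper_force: 30.0
```

```bash
python3 -c "
import numpy as np
p=np.r_[.02,.06,.12,.2,.29,.38,.47,.56,.65,.74,.82,.9,.98,1.06,1.14,1.22,1.3,1.38,1.46,1.53,1.6,1.66,1.72,1.77,1.81,1.85,1.88,1.91,1.94,1.97]
y,z=20*np.cos(p),20*np.sin(p);a=np.round(y,1);b=np.round(z,1)
for q,u,v in zip(p[1:],-np.diff(a),-np.diff(b)): print(q,u.round(1),v.round(1))"
```

```text
0.06 -0.0 -0.8
0.12 0.1 -1.2
0.2 0.3 -1.6
0.29 0.4 -1.7
0.38 0.6 -1.7
0.47 0.8 -1.7
0.56 0.9 -1.5
0.65 1.0 -1.5
0.74 1.1 -1.4
0.82 1.2 -1.1
0.9 1.2 -1.1
0.98 1.3 -0.9
1.06 1.3 -0.8
1.14 1.4 -0.8
1.22 1.5 -0.6
1.3 1.6 -0.5
1.38 1.5 -0.3
1.46 1.6 -0.3
1.53 1.4 -0.1
1.6 1.4 -0.0
1.66 1.2 0.1
1.72 1.2 0.1
1.77 1.0 0.2
1.81 0.7 0.2
1.85 0.8 0.2
1.88 0.6 0.1
1.91 0.6 0.2
1.94 0.5 0.2
1.97 0.6 0.3
```

>>> {"op": "move_arm", "data": {"series": [{"slide": [0,0,-0.8],"yaw": 0},{"slide": [0,0.1,-1.2],"yaw": 0},{"slide": [0,0.3,-1.6],"yaw": 0},{"slide": [0,0.4,-1.7],"yaw": 0},{"slide": [0,0,0],"yaw": 0}]}}

```text
clock: 17.7
eef_pos: [0.6388, 0.1141, 0.1815]
eef_rot: [-3.14, -0.001, 0.0]
force: [0.2, 5.3, -0.5]
finger_gap: 0.097
gripper_force: 30.0
```

>>> {"op": "move_arm", "data": {"series": [{"slide": [0,0.4,-1.7],"yaw": 0},{"slide": [0,0.8,-1.7],"yaw": 0},{"slide": [0,0.9,-1.5],"yaw": 0},{"slide": [0,1,-1.5],"yaw": 0},{"slide": [0,1.1,-1.4],"yaw": 0},{"slide": [0,1.2,-1.1],"yaw": 0},{"slide": [0,0,0],"yaw": 0}]}}

```text
clock: 18.58
eef_pos: [0.6393, 0.0602, 0.2713]
eef_rot: [-3.139, -0.003, -0.0]
force: [1.2, 6.8, 4.2]
finger_gap: 0.097
gripper_force: 30.0
```

>>> {"op": "move_arm", "data": {"series": [{"slide": [0,1.1,-1.2],"yaw": 0},{"slide": [0,1.2,-1.0],"yaw": 0},{"slide": [0,1.3,-0.8],"yaw": 0},{"slide": [0,1.4,-0.8],"yaw": 0},{"slide": [0,1.5,-0.6],"yaw": 0},{"slide": [0,1.6,-0.5],"yaw": 0},{"slide": [0,0,0],"yaw": 0}]}}

```text
clock: 19.45
eef_pos: [0.6397, -0.0249, 0.3197]
eef_rot: [3.139, -0.004, -0.003]
force: [3.3, 3.4, 5.8]
finger_gap: 0.099
gripper_force: 30.0
```

>>> {"op": "move_arm", "data": {"series": [{"slide": [0,1.4,-0.4],"yaw": 0},{"slide": [0,1.5,-0.4],"yaw": 0},{"slide": [0,1.3,-0.1],"yaw": 0},{"slide": [0,1.3,0],"yaw": 0},{"slide": [0,1.2,0.1],"yaw": 0},{"slide": [0,1.2,0.1],"yaw": 0},{"slide": [0,0,0],"yaw": 0}]}}

```text
clock: 20.32
eef_pos: [0.6396, -0.1032, 0.325]
eef_rot: [3.139, -0.003, -0.002]
force: [5.5, 0.6, 4.3]
finger_gap: 0.096
gripper_force: 30.0
```

>>> {"op": "move_arm", "data": {"series": [{"slide": [0,1.0,0.2],"yaw": 0},{"slide": [0,0.9,0.2],"yaw": 0},{"slide": [0,0.7,0.2],"yaw": 0},{"slide": [0,0.6,0.2],"yaw": 0},{"slide": [0,0.5,0.2],"yaw": 0},{"slide": [0,0.4,0.1],"yaw": 0},{"slide": [0,0,0],"yaw": 0}]}}

```text
clock: 21.2
eef_pos: [0.6399, -0.144, 0.3143]
eef_rot: [3.139, -0.003, -0.001]
force: [6.3, -1.2, 4.2]
finger_gap: 0.094
gripper_force: 30.0
```

>>> {"op": "move_arm", "data": {"series": [{"slide": [0,0.3,0.1],"yaw": 0},{"slide": [0,0.3,0.1],"yaw": 0},{"slide": [0,0.2,0.1],"yaw": 0},{"slide": [0,0,0],"yaw": 0}]}}

```text
clock: 21.7
eef_pos: [0.64, -0.1517, 0.3112]
eef_rot: [3.139, -0.003, -0.001]
force: [6.9, -1.3, 2.8]
finger_gap: 0.097
gripper_force: 30.0
```

>>> {"op": "move_arm", "data": {"series": [{"slide": [0,0.2,0.1],"yaw": 0},{"slide": [0,0.2,0.1],"yaw": 0},{"slide": [0,0,0],"yaw": 0},{"slide": [0,0,0],"yaw": 0}]}}

```text
clock: 22.2
eef_pos: [0.64, -0.1552, 0.3096]
eef_rot: [3.139, -0.004, -0.0]
force: [6.9, -0.6, 4.0]
finger_gap: 0.092
gripper_force: 30.0
```

>>> {"op": "move_arm", "data": {"series": [{"slide": [0,0.2,0.1],"yaw": 0},{"slide": [0,0.1,0],"yaw": 0},{"slide": [0,0,0],"yaw": 0},{"slide": [0,0,0],"yaw": 0}]}}

```text
clock: 22.7
eef_pos: [0.64, -0.1553, 0.3095]
eef_rot: [-3.14, -0.004, 0.002]
force: [4.5, 4.1, 9.7]
finger_gap: 0.093
gripper_force: 30.0
```

>>> {"op": "move_arm", "data": {"series": [{"slide": [0,0,0],"yaw": 0},{"slide": [0,0,0],"yaw": 0},{"slide": [0,0,0],"yaw": 0},{"slide": [0,0,0],"yaw": 0}], "gripper": 4}}

```text
clock: 23.2
eef_pos: [0.6383, -0.1567, 0.3069]
eef_rot: [3.141, 0.002, 0.0]
force: [0.1, -0.0, -0.1]
finger_gap: 0.421
gripper_force: 0.0
```

>>> {"op": "move_arm", "data": {"series": [{"slide": [0,0,-1],"yaw": 0},{"slide": [0,0,-2],"yaw": 0},{"slide": [0,0,-3],"yaw": 0},{"slide": [0,0,-3],"yaw": 0},{"slide": [-3,0,0],"yaw": 0},{"slide": [-4,0,0],"yaw": 0},{"slide": [-4,0,0],"yaw": 0},{"slide": [-4,0,0],"yaw": 0},{"slide": [-4,0,0],"yaw": 0},{"slide": [-3,0,0],"yaw": 0},{"slide": [0,0,0],"yaw": 0},{"slide": [0,0,0],"yaw": 0}]}}

```text
clock: 24.7
eef_pos: [0.42, -0.1564, 0.3981]
eef_rot: [3.141, -0.002, 0.001]
force: [-0.1, -0.2, -0.1]
finger_gap: 0.429
gripper_force: 0.0
```

```bash
python3 -c "
from h import *
cv2.imwrite('pics/f.png',np.hstack([cv2.resize(snapshot(n)[:,:,::-1],(400,300),interpolation=cv2.INTER_AREA) for n in('scene','top')]))
s=sense();print(s['eef_pos'],s['force'],s['clock'])"
```

```text
[ 0.42003582 -0.15625125  0.39757691] [-0.59942276 -0.85654967  0.1686176 ] 24.8
```

View pics/f.png

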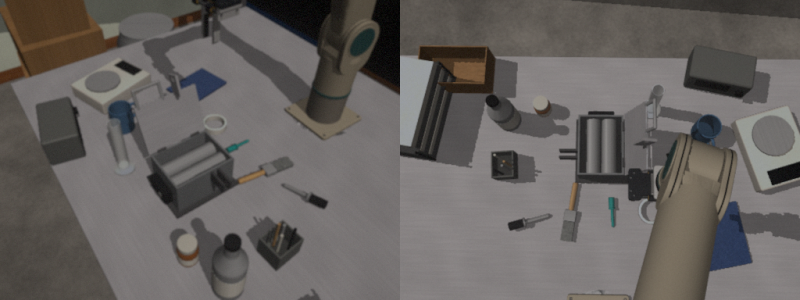

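The guard stands open against its stop (scene about (165,105)), the rolls are exposed and the bystanders haven't moved. Handing in.

```bash
python3 -c "
from workcell import *
print(close_job())"
```

```text
the job is handed in; nothing more can be done
None
```

The job is handed in at about 25 s of the 67 s: the pin lies level in both notches of the rest, the guard was lowered gently onto its back stop, and the last picture showed nothing else on the bench moved.

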